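# Sort the stripped engine parts into their trays

### The job

Sort the parts from the stripped engine: both gears into the yellow tray, both ball bearings into the blue tray and the piston into the red tray. Set each part down rather than dropping it, so that it rests flat on the tray's floor (the piston standing on its skirt, crown up; nothing on top of or leaning on anything else), and leave the orange socket standing where it is.

Things in the scene. Friction and masses are not known exactly. Their poses are not given: they have to be found in the camera images.
- gear_a: spur gear lying flat on the bench: dark steel disc with 20 teeth on its rim, brighter hub, small black bore and six small dark holes on top. 54 mm over the teeth (grip it as a 54 mm round), 14 mm thick, 0.09-0.2 kg. Origin: centre of its underside, z up (along its axis). One of two alike.
- gear_b: spur gear lying flat on the bench: dark steel disc with 20 teeth on its rim, brighter hub, small black bore and six small dark holes on top. 54 mm over the teeth (grip it as a 54 mm round), 14 mm thick, 0.09-0.2 kg. Origin: centre of its underside, z up (along its axis). The other of two alike.
- bearing_a: ball bearing lying flat on the bench: plain smooth pale, near-white rings with a dark groove and brass balls between them and a black bore. 52 mm outside diameter, 15 mm thick, 0.09-0.2 kg; graspable as a solid 52 mm disc. Origin: centre of its underside, z up (along its axis). One of two alike.
- bearing_b: ball bearing lying flat on the bench: plain smooth pale, near-white rings with a dark groove and brass balls between them and a black bore. 52 mm outside diameter, 15 mm thick, 0.09-0.2 kg; graspable as a solid 52 mm disc. Origin: centre of its underside, z up (along its axis). The other of two alike.
- piston: engine piston standing on its skirt, crown up: aluminium cylinder 56 mm in diameter, 48 mm tall, with dark ring grooves near the top and two dark round valve pockets on the crown, 0.1-0.23 kg. Origin: centre of its underside, z up.
- tray_yellow: yellow plastic parts tray, open on top, fixed to the bench. Outside 128 mm (its x) by 168 mm (its y), 25 mm high; walls and floor 4 mm thick, so inside 120 x 160 mm with the inner floor 4 mm above the origin. Origin: centre of its underside; x along its short side, y along its long side, z up. Starts empty. Turned at most 0.2 rad from the bench's axes.
- tray_blue: blue plastic parts tray, open on top, fixed to the bench. Outside 128 mm (its x) by 168 mm (its y), 25 mm high; walls and floor 4 mm thick, so inside 120 x 160 mm with the inner floor 4 mm above the origin. Origin: centre of its underside; x along its short side, y along its long side, z up. Starts empty. Turned at most 0.2 rad from the bench's axes.
- tray_red: red plastic parts tray, open on top, fixed to the bench. Outside 128 mm (its x) by 168 mm (its y), 25 mm high; walls and floor 4 mm thick, so inside 120 x 160 mm with the inner floor 4 mm above the origin. Origin: centre of its underside; x along its short side, y along its long side, z up. Starts empty. Turned at most 0.2 rad from the bench's axes.
- socket: socket-wrench socket standing upright among the parts, loose, not to be moved: orange sleeve over a steel foot, black opening on top, 28 mm in diameter, 46 mm tall. Origin: centre of its underside, z up.
Mind the look-alikes: they are no part of the job. Several things have the shape of the tray_yellow; the one meant has the colours described above.

How it is judged:
By the outcome, as a careful person would: the job done as asked, in the order asked, and still so for the second after the job is handed in, with the robot touching nothing.
It also fails if it takes over 115 s, if anything falls off the work surface, if the arm or the gripper's body presses on something with over 40 N, if the wrist force passes 120 N, or if a joint passes its speed limit or range.

### The arm

A 7-joint arm with a two-finger parallel gripper is mounted at the origin on the work surface. World frame = base frame: x ahead of the robot, y to its left, z up, the work surface at z = 0. Lengths are in m, angles in rad, forces in N, time in s.
With the tool pointing down it reaches from about 0.35 to 0.9 m from the base axis. Payload 8.1 kg.
Tool frame: the origin (TCP) lies midway between the tips of the shut fingers; the grasp point (between the pads) lies 19 mm behind it; z points along the fingers, x is the direction in which the jaws open and shut, and the axes are right-handed (so a half turn about z gives the same grasp; the last joint's range is limited). The gripper opens to 92 mm and grips with 3 to 60 N. Pads are 19 mm wide; open, the fingers measure 130 mm over their backs; the gripper's body (75 mm by 190 mm) begins 47 mm behind the grasp point.
Start: joints at [-1.402, 0.434, 0.025, 1.573, -0.012, 1.134, -0.075], TCP at [0.168, 0.602, 0.227] pointing down, gripper open.
Joint ranges: [-2.62, 2.62], [-0.44, 2.09], [-1.27, 1.32], [0.08, 2.57], [-1.32, 4.46], [0.12, 2], [-2.74, 2.74]. Speed limits (rad/s): [2.22, 2.22, 3.01, 3.01, 3.14, 3.14, 3.14].

### API

Orientations are given as a rotation vector (axis times angle).
In Python, from cell import arm gives the robot as it stands.
- The arm moves only by the tool jog_arm, never from a script. Its argument "commands" is a list of rows, each an object with "translation": the shift along the tool's x, y, z in mm, a list of three; "turn": the turn, a rotation vector about the tool's x, y, z in rad, a list of three. A call has 1 to 12 rows; each row is the pose to reach, as a shift and turn from the pose commanded when the call began, along the tool's axes at that moment; what a row does not reach only later rows make up. A row lasts 1/12 s, in which the tool goes at most 41.7 mm and 7.16 degrees, less where a joint would pass 70% of its speed; a pose out of reach is approached as far as the arm can. A call with a gripper value outside its range is refused whole. "claw" is the closure, from -1 (fully open) to 1 (shut), so that 0 is half open, set as the call begins (left out, the last holds). The fingers move at their own pace and stop on an object; "grip_force" is the grip in N (left out, the last holds). Time passes only in rows, so rows that repeat a pose let the fingers close. It gives the time, the measured TCP pose, the force and the opening at its end, in the units of the state.
- arm.observe(): the state, without advancing time (a new reading comes with each control period).
- arm.get_image(name): name is "side" or "top" or "wrist"; returns the picture (400x640x3 uint8, blue, green, red); there is no depth.
- arm.camera_info(name): a dict with "vertical_fov" (degrees; the focal length in pixels is half the picture's height over the tangent of half this angle, whatever the lens; pixels are square), "cx", "cy" (the principal point, pixels), "distortion" ([k1, k2, p1, p2, k3] as OpenCV has them; the pictures are not rectified), "eye" and "rotation" of the camera in the world. Camera axes: x right, y up, looking along -z (the intrinsics and any distortion apply to the point x, -y, -z); pixel columns grow to the right and rows downward; lengths in m; the calibration is good to about 2 mm. A picture is of the moment at which its call begins: read the wrist's pose just before it. camera_info takes no time and is no camera call; for the wrist camera it gives the pose at the moment of the call.
- arm.sign_off(): hands the job in, once; it reports no verdict.
Trained networks look in the newest picture that a camera, given by its name, has taken for a name from the list of things; names that differ only in an ending like _2 or _b are one class to them, and where a whole thing is asked for, a point or a joint stands for the part that bears it (a point fixed in the world has none). Each returns a list of dicts, best first, with "confidence" (0 to 1); they miss things now and then, are a little off and sometimes report something else, mostly with a low value. They report only what shows in the picture. A call takes as long as a camera call. They do not tell look-alikes from the thing itself.
- arm.trace(camera, query): "region" (400x640 bool, what is visible of it) and "box" ([left, top, width, height] in pixels, round what is visible of it).
- arm.landmark_of(camera, query): "at" ([column, row] in pixels: a listed point, or the origin of a listed thing).
The state is a dict: "clock": time; "joints": joint angles; "dq": joint speeds; "joint_efforts": joint torques, N m; "position": TCP position; "ee_rot": TCP orientation; "force": force on the tool from outside, world axes, zero at the start; "ft_torque": the same for the moment, N m; "width": opening from 0.0 (shut) to 1.0 (fully open).
Only numpy, scipy, OpenCV 4.12 (cv2) and the standard library are available. Lean on these libraries where they do the work, as an engineer would, in place of code of your own. Each camera call takes 0.05 s, during which the arm holds its last target. There are 200 camera calls.

## Working session

There is one attempt and no reset: what is moved stays moved. The work goes in short steps, Python scripts to look and compute and a tool call to move; the robot and the scene stay as the last step left them, time stands still between calls to the robot, and variables do not carry over. Pictures are saved under pics/ and viewed, about 12 in all and at most 16, crops included, and the job is handed in when it is done.

Besides the shell and the picture viewer there is one more tool, called after "Call:" as name(argument=value, ...), one argument or row to a line, values as JSON. jog_arm: Moves the arm, as the interface text tells. Its arguments: {"type":"object","properties":{"commands":{"type":"array","items":{"type":"object","properties":{"translation":{"type":"array","items":{"type":"number"}},"turn":{"type":"array","items":{"type":"number"}}}}},"claw":{"type":"number"},"grip_force":{"type":"number"}},"required":["commands"]}

```bash
ls; mkdir -p pics; cat > h.py <<'E'
from cell import arm
import numpy as np, cv2
from scipy.spatial.transform import Rotation as R
def ray(cam,px,z,info=None):
    c=info or arm.camera_info(cam); f=200/np.tan(np.radians(c["vertical_fov"])/2)
    K=np.array([[f,0,c["cx"]],[0,f,c["cy"]],[0,0,1]])
    u=cv2.undistortPoints(np.array([[px]],float),K,np.array(c["distortion"],float))[0,0]
    Rm=np.array(c["rotation"]); Rm=Rm if Rm.shape==(3,3) else R.from_rotvec(Rm).as_matrix()
    d=Rm@np.array([u[0],-u[1],-1]); e=np.array(c["eye"])
    return e+d*(z-e[2])/d[2]
E
python3 - <<'E'
from h import *
for n in("top","side","wrist"):
    im=arm.get_image(n); cv2.imwrite(f"pics/{n}0.png",im)
    c=arm.camera_info(n);print(n,{k:np.round(v,3).tolist() for k,v in c.items() if not isinstance(v,str)})
s=arm.observe();print({k:np.round(v,3).tolist() for k,v in s.items()})
for q,z in(("gear_a",.014),("bearing_a",.015),("piston",.048),("tray_yellow",.025),("tray_blue",.025),("tray_red",.025),("socket",.046)):
    for r in arm.trace("top",q):
        m=r["region"]; ys,xs=np.nonzero(m)
        rc=cv2.minAreaRect(np.c_[xs,ys].astype(np.float32))
        im=arm
        print(q,round(r["confidence"],2),r["box"],np.round(ray("top",[xs.mean(),ys.mean()],z),3)[:2], [np.round(ray("top",p,z),3)[:2].tolist() for p in cv2.boxPoints(rc)] if "tray" in q else "")
    for r in arm.landmark_of("top",q): print("  lm",round(r["confidence"],2),np.round(r["at"]),np.round(ray("top",r["at"],0),3)[:2])
print(arm.observe()["clock"])
E
```

```text
pics
top {'vertical_fov': 43.705, 'cx': 320.749, 'cy': 199.761, 'distortion': [-0.117, 0.0, 0.0, 0.0, 0.0], 'eye': [0.358, 0.086, 1.447], 'rotation': [0.047, -0.058, -1.579]}
side {'vertical_fov': 45.687, 'cx': 328.519, 'cy': 203.639, 'distortion': [-0.035, 0.0, 0.0, 0.0, 0.0], 'eye': [0.1, -0.886, 0.719], 'rotation': [0.986, -0.19, -0.324]}
wrist {'vertical_fov': 61.643, 'cx': 320.711, 'cy': 200.983, 'distortion': [-0.056, 0.0, 0.0, 0.0, 0.0], 'eye': [0.102, 0.621, 0.384], 'rotation': [-0.225, -0.168, 1.29]}
{'clock': 0.15, 'joints': [-1.402, 0.435, 0.025, 1.574, -0.012, 1.134, -0.075], 'dq': [0.001, -0.002, -0.001, -0.004, 0.001, 0.001, 0.0], 'joint_efforts': [0.002, -66.827, 0.986, -31.47, -0.061, 0.039, 0.0], 'position': [0.168, 0.602, 0.226], 'ee_rot': [2.501, 1.899, -0.001], 'force': [0.174, 0.257, 0.208], 'ft_torque': [-0.067, 0.045, 0.013], 'width': 1.0}
gear_a 0.84 [401.3, 212.2, 20.5, 18.4] [ 0.393 -0.185] 
gear_a 0.57 [359.7, 189.6, 23.5, 16.6] [ 0.462 -0.072] 
  lm 0.81 [408. 220.] [ 0.395 -0.179]
  lm 0.51 [368. 196.] [ 0.465 -0.064]
bearing_a 0.72 [445.6, 217.9, 20.3, 1
[... 514 characters left out ...]
7.5, 66.6, 55.9] [ 0.642 -0.017] [[0.697, 0.08], [0.725, -0.094], [0.59, -0.114], [0.562, 0.059]]
  lm 0.96 [174. 267.] [0.262 0.504]
  lm 0.56 [266. 146.] [0.614 0.235]
  lm 0.36 [352. 137.] [ 0.639 -0.018]
tray_blue 0.58 [319.9, 108.4, 68.8, 54.0] [ 0.642 -0.017] [[0.693, 0.079], [0.725, -0.09], [0.591, -0.112], [0.56, 0.055]]
  lm 0.77 [351. 132.] [ 0.653 -0.015]
tray_red 0.8 [396.8, 127.3, 59.0, 44.8] [ 0.596 -0.235] [[0.536, -0.146], [0.665, -0.154], [0.657, -0.327], [0.528, -0.317]]
  lm 0.86 [424. 152.] [ 0.593 -0.23 ]
  lm 0.49 [412. 219.] [ 0.396 -0.192]
socket 0.39 [236.2, 225.3, 11.9, 13.9] [0.368 0.298] 
  lm 0.58 [244. 232.] [0.363 0.3  ]
  lm 0.58 [320. 198.] [0.461 0.076]
0.85
```

View pics/top0.png

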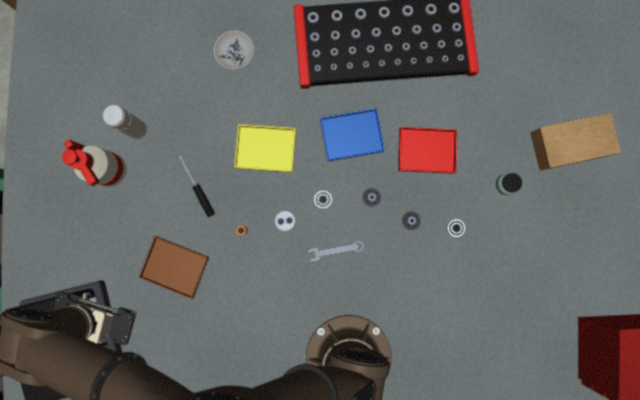

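The top view shows the real yellow tray at (265,148), blue at (352,135) and red at (428,150). The brown tray at (174,267) is the look-alike. Gears are at (371,197) and (411,220), bearings at (323,199) and (456,228), the piston at (285,221) and the socket at (241,230).

```bash
cat >> h.py <<'E'
def delta(x,y,z,ang=0.):
    "shift (mm) and turn in tool axes to TCP x,y,z with tool x at world angle ang, pointing down"
    s=arm.observe(); T=R.from_rotvec(s["ee_rot"]); t=R.from_matrix(np.array([[np.cos(ang),np.sin(ang),0],[np.sin(ang),-np.cos(ang),0],[0,0,-1]]))
    print("t",round(s["clock"],2),"delta",np.round(T.inv().apply(np.array([x,y,z])-s["position"])*1000,1),"turn",np.round((T.inv()*t).as_rotvec(),3),"joints",np.round(s["joints"],2))
def look(q,z,cam="wrist"):
    arm.get_image(cam); i=arm.camera_info(cam)
    for r in arm.trace(cam,q):
        m=r["region"].astype(np.uint8); c,_=cv2.findContours(m,0,2); c=max(c,key=cv2.contourArea)
        (u,v),_=cv2.minEnclosingCircle(c)
        print(q,round(r["confidence"],2),np.round(r["box"]),"centre",np.round(ray(cam,[u,v],z,i)[:2],4), "hull c",np.round(ray(cam,c.reshape(-1,2).mean(0),z,i)[:2],4))
E
python3 -c "
from h import *
delta(.45,-.067,.2)"
```

```text
t 0.85 delta [-568.7  451.5   26.7] turn [ 0.    -0.     1.299] joints [-1.4   0.43  0.02  1.57 -0.01  1.13 -0.08]
```

Call:
jog_arm(
  commands=[
    {"translation": [-569, 452, 27], "turn": [0, 0, 1.299]},
    {"translation": [-569, 452, 27], "turn": [0, 0, 1.299]},
    {"translation": [-569, 452, 27], "turn": [0, 0, 1.299]},
    {"translation": [-569, 452, 27], "turn": [0, 0, 1.299]},
    {"translation": [-569, 452, 27], "turn": [0, 0, 1.299]},
    {"translation": [-569, 452, 27], "turn": [0, 0, 1.299]},
    {"translation": [-569, 452, 27], "turn": [0, 0, 1.299]},
    {"translation": [-569, 452, 27], "turn": [0, 0, 1.299]},
    {"translation": [-569, 452, 27], "turn": [0, 0, 1.299]},
    {"translation": [-569, 452, 27], "turn": [0, 0, 1.299]},
    {"translation": [-569, 452, 27], "turn": [0, 0, 1.299]},
    {"translation": [-569, 452, 27], "turn": [0, 0, 1.299]},
  ],
)

```text
clock: 1.85
position: [0.3625, 0.1399, 0.2085]
ee_rot: [-3.14, 0.006, -0.001]
force: [0.8, 0.4, 0.7]
width: 1.0
```

```bash
python3 -c "
from h import *
delta(.45,-.067,.2)"
```

```text
t 1.85 delta [ 88.2 206.6   8.3] turn [-0.001 -0.001 -0.004] joints [-0.97  0.04  0.5   2.16 -0.03  0.94 -0.46]
```

Call:
jog_arm(
  commands=[
    {"translation": [88, 207, 8]},
    {"translation": [88, 207, 8]},
    {"translation": [88, 207, 8]},
    {"translation": [88, 207, 8]},
    {"translation": [88, 207, 8]},
    {"translation": [88, 207, 8]},
    {"translation": [88, 207, 8]},
    {"translation": [88, 207, 8]},
    {"translation": [88, 207, 8]},
  ],
)

```text
schema error: expected keys translation, turn
```

```bash
python3 -c "
from h import *
look('gear_a',.014);look('bearing_a',.015)
for q,z in(('tray_yellow',.025),('tray_blue',.025),('tray_red',.025)):
    for r in arm.trace('wrist',q): print(q,r['confidence'],r['box'])
cv2.imwrite('pics/w1.png',arm.get_image('wrist'))
delta(.462,-.067,.02)"
```

```text
bearing_a 0.66 [374. 210.  52.  48.] centre [0.4536 0.0774] hull c [0.4511 0.0773]
tray_yellow 0.73 [476.5, 0.0, 156.8, 169.4]
tray_yellow 0.26 [449.1, 394.4, 16.0, 5.0]
tray_blue 0.74 [559.2, 227.1, 42.7, 6.9]
tray_red 0.64 [451.4, 395.3, 9.9, 1.2]
t 2.25 delta [ 99.7 210.1 188.2] turn [-0.    -0.     0.002] joints [-0.98  0.05  0.49  2.16 -0.03  0.94 -0.47]
```

View pics/w1.png

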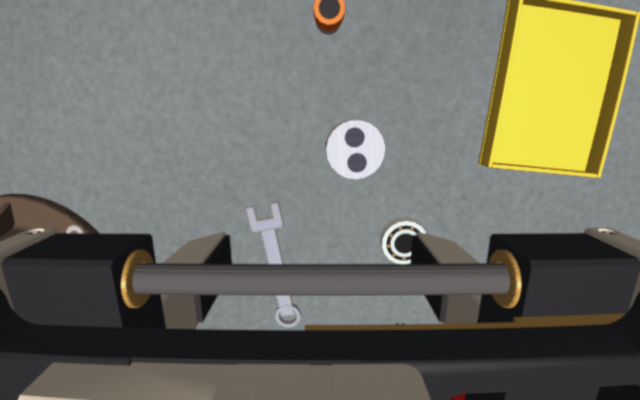

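The wrist view shows the yellow tray with rim corners near (511,0), (481,164), (600,177) and (637,10), the piston at (356,150), a bearing at (404,243) and the socket at (329,10). The camera sees the +y side of the tool.

```bash
python3 -c "
from h import *
for p in ((511,0),(481,164),(600,177),(637,10)): print(np.round(ray('wrist',p,.025),4)[:2])
print('piston',ray('wrist',(356,150),.048),'socket',ray('wrist',(329,10),.046))
delta(.44,-.26,.2)"
```

```text
[0.5414 0.3174]
[0.5286 0.1613]
[0.6638 0.1485]
[0.6732 0.316 ]
piston [0.39579467 0.17743259 0.048     ] socket [0.36952876 0.29921025 0.046     ]
t 2.25 delta [ 77.2 403.1   8.1] turn [-0.    -0.     0.002] joints [-0.98  0.05  0.49  2.16 -0.03  0.94 -0.47]
```

Call:
jog_arm(
  commands=[
    {"translation": [77, 403, 8], "turn": [0, 0, 0]},
    {"translation": [77, 403, 8], "turn": [0, 0, 0]},
    {"translation": [77, 403, 8], "turn": [0, 0, 0]},
    {"translation": [77, 403, 8], "turn": [0, 0, 0]},
    {"translation": [77, 403, 8], "turn": [0, 0, 0]},
    {"translation": [77, 403, 8], "turn": [0, 0, 0]},
    {"translation": [77, 403, 8], "turn": [0, 0, 0]},
    {"translation": [77, 403, 8], "turn": [0, 0, 0]},
    {"translation": [77, 403, 8], "turn": [0, 0, 0]},
    {"translation": [77, 403, 8], "turn": [0, 0, 0]},
    {"translation": [77, 403, 8], "turn": [0, 0, 0]},
    {"translation": [77, 403, 8], "turn": [0, 0, 0]},
  ],
)

```text
clock: 3.25
position: [0.4391, -0.2628, 0.1997]
ee_rot: [3.14, -0.004, -0.002]
force: [0.6, 0.5, 0.6]
width: 1.0
```

```bash
python3 -c "
from h import *
look('gear_a',.014);look('bearing_a',.015)
delta(.462,-.067,.1)"
```

```text
gear_a 0.78 [320.   0.  45.  14.] centre [ 0.4616 -0.0903] hull c [ 0.4595 -0.0948]
gear_a 0.64 [247.  76.  55.  58.] centre [ 0.3947 -0.1839] hull c [ 0.3942 -0.1834]
bearing_a 0.88 [236. 206.  46.  50.] centre [ 0.3728 -0.3121] hull c [ 0.3736 -0.3128]
t 3.45 delta [  23.1 -192.   100.2] turn [-0.001  0.     0.003] joints [-0.2   0.34  0.82  1.93 -0.29  1.    0.76]
```

Call:
jog_arm(
  commands=[
    {"translation": [-45, -79, 100], "turn": [0, 0, 0]},
    {"translation": [-45, -79, 120], "turn": [0, 0, 0]},
    {"translation": [-45, -79, 130], "turn": [0, 0, 0]},
    {"translation": [-45, -79, 130], "turn": [0, 0, 0]},
    {"translation": [-45, -79, 160], "turn": [0, 0, 0]},
    {"translation": [-45, -79, 180], "turn": [0, 0, 0]},
    {"translation": [-45, -79, 190], "turn": [0, 0, 0]},
    {"translation": [-45, -79, 195], "turn": [0, 0, 0]},
    {"translation": [-45, -79, 195], "turn": [0, 0, 0]},
  ],
)

```text
clock: 4.2
position: [0.3939, -0.181, 0.0047]
ee_rot: [-3.141, -0.003, 0.002]
force: [-0.3, -0.6, 0.9]
width: 0.999
```

Call:
jog_arm(
  commands=[
    {"translation": [0, 0, 0], "turn": [0, 0, 0]},
    {"translation": [0, 0, 0], "turn": [0, 0, 0]},
    {"translation": [0, 0, 0], "turn": [0, 0, 0]},
    {"translation": [0, 0, 0], "turn": [0, 0, 0]},
    {"translation": [0, 0, 0], "turn": [0, 0, 0]},
    {"translation": [0, 0, 0], "turn": [0, 0, 0]},
    {"translation": [0, 0, 0], "turn": [0, 0, 0]},
    {"translation": [0, 0, 0], "turn": [0, 0, 0]},
  ],
  claw=1,
  grip_force=25,
)

```text
clock: 4.87
position: [0.3942, -0.1823, 0.0053]
ee_rot: [-3.141, 0.0, -0.001]
force: [-0.9, 0.8, 5.6]
width: 0.58
```

```bash
python3 -c "
from h import *
s=arm.observe();print(s['position'],s['width']*92)
delta(.604,.276,.06,-.06)"
```

```text
[ 0.39422674 -0.1822904   0.00534757] 53.37510770452763
t 4.87 delta [ 209.7 -458.3  -54.5] turn [-0.   -0.    0.06] joints [-0.09  0.53  0.53  2.28 -0.61  0.47  0.94]
```

Call:
jog_arm(
  commands=[
    {"translation": [0, 0, -40], "turn": [0, 0, 0]},
    {"translation": [0, 0, -80], "turn": [0, 0, 0]},
    {"translation": [20, -40, -95], "turn": [0, 0, 0]},
    {"translation": [36, -78, -95], "turn": [0, 0, 0.06]},
    {"translation": [52, -114, -95], "turn": [0, 0, 0.06]},
    {"translation": [70, -152, -95], "turn": [0, 0, 0.06]},
    {"translation": [87, -190, -95], "turn": [0, 0, 0.06]},
    {"translation": [104, -228, -95], "turn": [0, 0, 0.06]},
    {"translation": [121, -266, -95], "turn": [0, 0, 0.06]},
    {"translation": [138, -304, -95], "turn": [0, 0, 0.06]},
    {"translation": [155, -342, -95], "turn": [0, 0, 0.06]},
    {"translation": [172, -376, -95], "turn": [0, 0, 0.06]},
  ],
)

```text
clock: 5.87
position: [0.5659, 0.1963, 0.0997]
ee_rot: [3.14, -0.093, -0.002]
force: [1.4, -1.0, -1.6]
width: 0.577
```

```bash
python3 -c "
from h import *
s=arm.observe();print(s['position'],s['width']*92)
delta(.604,.276,.05,-.06)"
```

```text
[0.56589869 0.19628134 0.09967164] 53.10366620241734
t 5.87 delta [ 33.4 -81.8  49.6] turn [0.    0.001 0.001] joints [-0.91  0.61  0.73  1.82 -0.51  0.91 -0.  ]
```

Call:
jog_arm(
  commands=[
    {"translation": [16, -40, 0], "turn": [0, 0, 0]},
    {"translation": [33, -82, 10], "turn": [0, 0, 0]},
    {"translation": [33, -82, 20], "turn": [0, 0, 0]},
    {"translation": [33, -82, 30], "turn": [0, 0, 0]},
    {"translation": [33, -82, 50], "turn": [0, 0, 0]},
    {"translation": [33, -82, 65], "turn": [0, 0, 0]},
    {"translation": [33, -82, 78], "turn": [0, 0, 0]},
    {"translation": [33, -82, 85], "turn": [0, 0, 0]},
    {"translation": [33, -82, 88], "turn": [0, 0, 0]},
    {"translation": [33, -82, 90], "turn": [0, 0, 0]},
    {"translation": [33, -82, 90], "turn": [0, 0, 0]},
    {"translation": [33, -82, 90], "turn": [0, 0, 0]},
  ],
)

```text
clock: 6.87
position: [0.6045, 0.2736, 0.0109]
ee_rot: [-3.14, 0.095, -0.002]
force: [0.6, 0.6, -2.1]
width: 0.574
```

Call:
jog_arm(
  commands=[
    {"translation": [0, 0, 1], "turn": [0, 0, 0]},
    {"translation": [0, 0, 2], "turn": [0, 0, 0]},
    {"translation": [0, 0, 2], "turn": [0, 0, 0]},
  ],
)

```text
clock: 7.12
position: [0.6046, 0.2738, 0.0095]
ee_rot: [-3.139, 0.094, -0.002]
force: [-2.2, -0.2, 7.1]
width: 0.577
```

Call:
jog_arm(
  commands=[
    {"translation": [0, 0, 0], "turn": [0, 0, 0]},
    {"translation": [0, 0, 0], "turn": [0, 0, 0]},
    {"translation": [0, 0, 0], "turn": [0, 0, 0]},
    {"translation": [0, 0, -5], "turn": [0, 0, 0]},
    {"translation": [0, 0, -25], "turn": [0, 0, 0]},
    {"translation": [0, 0, -60], "turn": [0, 0, 0]},
    {"translation": [0, 0, -90], "turn": [0, 0, 0]},
    {"translation": [0, 0, -90], "turn": [0, 0, 0]},
  ],
  claw=-0.5,
)

```text
clock: 7.78
position: [0.6076, 0.274, 0.1046]
ee_rot: [-3.137, 0.095, -0.012]
force: [1.4, -0.4, 0.6]
width: 0.749
```

```bash
python3 -c "
from h import *
s=arm.observe();print(s['position'],s['width']*92)
delta(.462,-.15,.2,0)"
```

```text
[0.60758741 0.27402983 0.1045625 ] 68.8973102584713
t 7.78 delta [-118.9  431.7  -98. ] turn [-0.004 -0.008 -0.061] joints [-0.95  0.7   0.72  1.65 -0.53  0.99 -0.11]
```

Call:
jog_arm(
  commands=[
    {"translation": [-119, 432, -98], "turn": [0, 0, -0.06]},
    {"translation": [-119, 432, -98], "turn": [0, 0, -0.06]},
    {"translation": [-119, 432, -98], "turn": [0, 0, -0.06]},
    {"translation": [-119, 432, -98], "turn": [0, 0, -0.06]},
    {"translation": [-119, 432, -98], "turn": [0, 0, -0.06]},
    {"translation": [-119, 432, -98], "turn": [0, 0, -0.06]},
    {"translation": [-119, 432, -98], "turn": [0, 0, -0.06]},
    {"translation": [-119, 432, -98], "turn": [0, 0, -0.06]},
    {"translation": [-119, 432, -98], "turn": [0, 0, -0.06]},
    {"translation": [-119, 432, -98], "turn": [0, 0, -0.06]},
    {"translation": [-119, 432, -98], "turn": [0, 0, -0.06]},
    {"translation": [-119, 432, -98], "turn": [0, 0, -0.06]},
  ],
  claw=-1,
)

```text
clock: 8.78
position: [0.4568, -0.1589, 0.1986]
ee_rot: [3.139, -0.017, 0.006]
force: [0.0, -0.4, 0.1]
width: 1.001
```

```bash
python3 -c "
from h import *
look('gear_a',.014);look('bearing_a',.015)
cv2.imwrite('pics/w2.png',arm.get_image('wrist'))
print(arm.observe()['position'])
delta(.462,-.067,.0045)"
```

```text
gear_a 0.65 [299.  68.  53.  54.] centre [ 0.4638 -0.0673] hull c [ 0.4632 -0.0675]
bearing_a 0.89 [224. 295.  46.  35.] centre [ 0.3737 -0.3082] hull c [ 0.3745 -0.3042]
[ 0.45963971 -0.14909855  0.19584454]
t 9.03 delta [  2.6 -82.  191.4] turn [-0.001  0.     0.002] joints [-0.49  0.3   0.88  2.   -0.28  0.97  0.53]
```

View pics/w2.png

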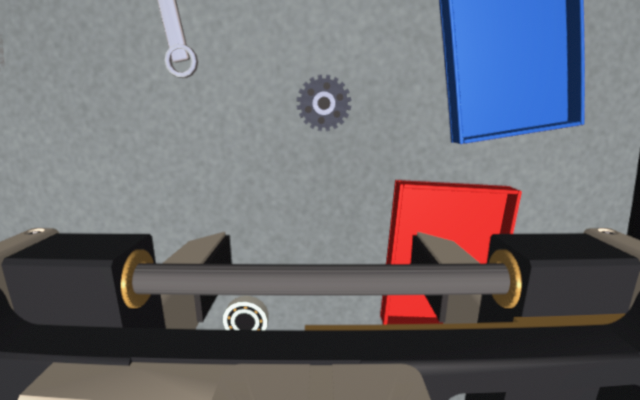

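The gear is at (324,103). The blue tray's near corners are at (455,142) and (583,125), and the red tray is right of the fingers. All of this agrees with the top view.

Call:
jog_arm(
  commands=[
    {"translation": [2, -40, 30], "turn": [0, 0, 0]},
    {"translation": [4, -80, 70], "turn": [0, 0, 0]},
    {"translation": [4, -82, 110], "turn": [0, 0, 0]},
    {"translation": [4, -82, 130], "turn": [0, 0, 0]},
    {"translation": [4, -82, 155], "turn": [0, 0, 0]},
    {"translation": [4, -82, 175], "turn": [0, 0, 0]},
    {"translation": [4, -82, 187], "turn": [0, 0, 0]},
    {"translation": [4, -82, 190], "turn": [0, 0, 0]},
    {"translation": [4, -82, 190], "turn": [0, 0, 0]},
  ],
)

```text
clock: 9.78
position: [0.4627, -0.0674, 0.0052]
ee_rot: [-3.141, -0.003, 0.004]
force: [-0.1, 0.8, 0.6]
width: 1.001
```

Call:
jog_arm(
  commands=[
    {"translation": [0, 0, 0], "turn": [0, 0, 0]},
    {"translation": [0, 0, 0], "turn": [0, 0, 0]},
    {"translation": [0, 0, 0], "turn": [0, 0, 0]},
    {"translation": [0, 0, 0], "turn": [0, 0, 0]},
    {"translation": [0, 0, 0], "turn": [0, 0, 0]},
    {"translation": [0, 0, 0], "turn": [0, 0, 0]},
    {"translation": [0, 0, 0], "turn": [0, 0, 0]},
    {"translation": [0, 0, 0], "turn": [0, 0, 0]},
  ],
  claw=1,
)

```text
clock: 10.45
position: [0.4633, -0.0684, 0.0064]
ee_rot: [-3.141, 0.0, -0.0]
force: [-1.4, 1.6, 6.5]
width: 0.576
```

```bash
python3 -c "
from h import *
s=arm.observe();print(s['position'],s['width']*92)
delta(.599,.196,.1,-.06)"
```

```text
[ 0.46334592 -0.06838928  0.00636953] 53.03226811858859
t 10.45 delta [ 135.7 -264.4  -93.5] turn [-0.   -0.    0.06] joints [-0.39  0.58  0.58  2.2  -0.63  0.53  0.67]
```

Call:
jog_arm(
  commands=[
    {"translation": [0, 0, -40], "turn": [0, 0, 0]},
    {"translation": [0, 0, -80], "turn": [0, 0, 0]},
    {"translation": [18, -35, -94], "turn": [0, 0, 0.06]},
    {"translation": [35, -68, -94], "turn": [0, 0, 0.06]},
    {"translation": [52, -102, -94], "turn": [0, 0, 0.06]},
    {"translation": [69, -136, -94], "turn": [0, 0, 0.06]},
    {"translation": [86, -170, -94], "turn": [0, 0, 0.06]},
    {"translation": [103, -204, -94], "turn": [0, 0, 0.06]},
    {"translation": [120, -238, -94], "turn": [0, 0, 0.06]},
    {"translation": [135, -264, -94], "turn": [0, 0, 0.06]},
    {"translation": [135, -264, -94], "turn": [0, 0, 0.06]},
    {"translation": [135, -264, -94], "turn": [0, 0, 0.06]},
  ],
)

```text
clock: 11.45
position: [0.5983, 0.1975, 0.0992]
ee_rot: [3.14, -0.089, -0.001]
force: [-0.5, -0.9, -1.3]
width: 0.58
```

```bash
python3 -c "
from h import *
s=arm.observe();print(s['position'],s['width']*92)
delta(.599,.196,.0105,-.06)"
```

```text
[0.59825701 0.19748424 0.0992353 ] 53.32460086609152
t 11.45 delta [ 0.9  1.4 88.7] turn [0.001 0.001 0.003] joints [-0.88  0.67  0.75  1.74 -0.54  0.95  0.03]
```

Call:
jog_arm(
  commands=[
    {"translation": [0, 1, 30], "turn": [0, 0, 0]},
    {"translation": [0, 1, 55], "turn": [0, 0, 0]},
    {"translation": [0, 1, 70], "turn": [0, 0, 0]},
    {"translation": [0, 1, 80], "turn": [0, 0, 0]},
    {"translation": [0, 1, 85], "turn": [0, 0, 0]},
    {"translation": [0, 1, 88], "turn": [0, 0, 0]},
    {"translation": [0, 1, 89], "turn": [0, 0, 0]},
    {"translation": [0, 1, 90], "turn": [0, 0, 0]},
    {"translation": [0, 1, 90], "turn": [0, 0, 0]},
  ],
)

```text
clock: 12.2
position: [0.5987, 0.1946, 0.0109]
ee_rot: [-3.14, 0.094, -0.002]
force: [0.2, -0.0, -0.5]
width: 0.575
```

Call:
jog_arm(
  commands=[
    {"translation": [0, 0, 1], "turn": [0, 0, 0]},
    {"translation": [0, 0, 1.5], "turn": [0, 0, 0]},
  ],
)

```text
clock: 12.37
position: [0.5988, 0.1947, 0.0104]
ee_rot: [-3.139, 0.094, -0.002]
force: [-6.1, -1.3, 17.4]
width: 0.577
```

Call:
jog_arm(
  commands=[
    {"translation": [0, 0, 0], "turn": [0, 0, 0]},
    {"translation": [0, 0, 0], "turn": [0, 0, 0]},
    {"translation": [0, 0, 0], "turn": [0, 0, 0]},
    {"translation": [0, 0, -5], "turn": [0, 0, 0]},
    {"translation": [0, 0, -25], "turn": [0, 0, 0]},
    {"translation": [0, 0, -60], "turn": [0, 0, 0]},
    {"translation": [0, 0, -90], "turn": [0, 0, 0]},
    {"translation": [0, 0, -120], "turn": [0, 0, 0]},
  ],
  claw=-0.5,
)

```text
clock: 13.03
position: [0.5981, 0.1942, 0.1304]
ee_rot: [3.14, -0.095, 0.0]
force: [0.8, 1.4, 0.9]
width: 0.748
```

```bash
python3 -c "
from h import *
s=arm.observe();print(s['position'],s['width']*92)
delta(.455,.075,.12,0)"
```

```text
[0.59814941 0.19419507 0.13035313] 68.77037544331051
t 13.03 delta [-135.7  127.6   10.4] turn [ 0.    -0.    -0.061] joints [-0.9   0.63  0.78  1.72 -0.51  1.01  0.01]
```

Call:
jog_arm(
  commands=[
    {"translation": [-136, 125, 10], "turn": [0, 0, -0.06]},
    {"translation": [-136, 125, 10], "turn": [0, 0, -0.06]},
    {"translation": [-136, 125, 10], "turn": [0, 0, -0.06]},
    {"translation": [-136, 125, 10], "turn": [0, 0, -0.06]},
    {"translation": [-136, 125, 10], "turn": [0, 0, -0.06]},
    {"translation": [-136, 125, 10], "turn": [0, 0, -0.06]},
    {"translation": [-136, 125, 10], "turn": [0, 0, -0.06]},
  ],
  claw=-1,
)

```text
clock: 13.62
position: [0.4546, 0.0777, 0.1192]
ee_rot: [-3.14, 0.002, -0.001]
force: [0.6, 0.8, 0.2]
width: 1.001
```

```bash
python3 -c "
from h import *
look('bearing_a',.015)
print(arm.observe()['position'])
delta(.4545,.075,.0055)"
```

```text
bearing_a 0.87 [292. 177.  63.  60.] centre [0.4583 0.0736] hull c [0.459  0.0721]
[0.45618984 0.07867365 0.11915295]
t 13.72 delta [ -1.9   3.7 113.6] turn [-0.001 -0.002  0.001] joints [-0.92  0.39  0.83  2.13 -0.41  0.78  0.17]
```

Call:
jog_arm(
  commands=[
    {"translation": [1, 5, 35], "turn": [0, 0, 0]},
    {"translation": [1, 5, 70], "turn": [0, 0, 0]},
    {"translation": [1, 5, 95], "turn": [0, 0, 0]},
    {"translation": [1, 5, 108], "turn": [0, 0, 0]},
    {"translation": [1, 5, 113], "turn": [0, 0, 0]},
    {"translation": [1, 5, 113], "turn": [0, 0, 0]},
  ],
)

```text
clock: 14.22
position: [0.4563, 0.073, 0.0046]
ee_rot: [3.141, 0.001, -0.002]
force: [0.4, 0.1, 0.5]
width: 0.997
```

Call:
jog_arm(
  commands=[
    {"translation": [0, 0, 0], "turn": [0, 0, 0]},
    {"translation": [0, 0, 0], "turn": [0, 0, 0]},
    {"translation": [0, 0, 0], "turn": [0, 0, 0]},
    {"translation": [0, 0, 0], "turn": [0, 0, 0]},
    {"translation": [0, 0, 0], "turn": [0, 0, 0]},
    {"translation": [0, 0, 0], "turn": [0, 0, 0]},
    {"translation": [0, 0, 0], "turn": [0, 0, 0]},
    {"translation": [0, 0, 0], "turn": [0, 0, 0]},
  ],
  claw=1,
)

```text
clock: 14.88
position: [0.4562, 0.0731, 0.0059]
ee_rot: [-3.141, -0.0, -0.001]
force: [-0.9, -0.0, 4.5]
width: 0.559
```

```bash
python3 -c "
from h import *
s=arm.observe();print(s['position'],s['width']*92)
delta(.6355,.0225,.1,.16)"
```

```text
[0.4561543  0.07307089 0.00590373] 51.429702780573336
t 14.88 delta [179.4  50.5 -94. ] turn [-0.   -0.   -0.16] joints [-0.71  0.58  0.6   2.21 -0.65  0.53  0.39]
```

Call:
jog_arm(
  commands=[
    {"translation": [0, 0, -40], "turn": [0, 0, 0]},
    {"translation": [0, 0, -80], "turn": [0, 0, 0]},
    {"translation": [37, 10, -94], "turn": [0, 0, -0.1]},
    {"translation": [74, 21, -94], "turn": [0, 0, -0.16]},
    {"translation": [111, 31, -94], "turn": [0, 0, -0.16]},
    {"translation": [148, 42, -94], "turn": [0, 0, -0.16]},
    {"translation": [179, 50, -94], "turn": [0, 0, -0.16]},
    {"translation": [179, 50, -94], "turn": [0, 0, -0.16]},
    {"translation": [179, 50, -94], "turn": [0, 0, -0.16]},
  ],
)

```text
clock: 15.63
position: [0.6359, 0.0216, 0.099]
ee_rot: [3.13, 0.249, -0.001]
force: [-1.2, 0.3, -1.2]
width: 0.557
```

```bash
python3 -c "
from h import *
s=arm.observe();print(s['position'],s['width']*92)
delta(.6355,.0225,.0105,.16)"
```

```text
[0.6358592  0.02159558 0.09899147] 51.28475630714973
t 15.63 delta [-0.2 -1.1 88.5] turn [ 0.001  0.    -0.001] joints [-0.56  0.66  0.69  1.72 -0.5   0.95  0.49]
```

Call:
jog_arm(
  commands=[
    {"translation": [0, -1, 30], "turn": [0, 0, 0]},
    {"translation": [0, -1, 55], "turn": [0, 0, 0]},
    {"translation": [0, -1, 70], "turn": [0, 0, 0]},
    {"translation": [0, -1, 80], "turn": [0, 0, 0]},
    {"translation": [0, -1, 85], "turn": [0, 0, 0]},
    {"translation": [0, -1, 88], "turn": [0, 0, 0]},
    {"translation": [0, -1, 89], "turn": [0, 0, 0]},
    {"translation": [0, -1, 90], "turn": [0, 0, 0]},
    {"translation": [0, -1, 90], "turn": [0, 0, 0]},
  ],
)

```text
clock: 16.38
position: [0.6353, 0.0239, 0.0104]
ee_rot: [-3.131, -0.251, -0.002]
force: [-0.4, -0.2, -1.2]
width: 0.555
```

Call:
jog_arm(
  commands=[
    {"translation": [0, 0, 0.5], "turn": [0, 0, 0]},
    {"translation": [0, 0, 0.5], "turn": [0, 0, 0]},
  ],
)

```text
clock: 16.55
position: [0.6354, 0.0239, 0.01]
ee_rot: [-3.131, -0.251, -0.002]
force: [-1.2, -0.2, 4.6]
width: 0.556
```

Contact. Release, rise, and go for the second bearing at (0.373, -0.312).

Call:
jog_arm(
  commands=[
    {"translation": [0, 0, 0], "turn": [0, 0, 0]},
    {"translation": [0, 0, 0], "turn": [0, 0, 0]},
    {"translation": [0, 0, 0], "turn": [0, 0, 0]},
    {"translation": [0, 0, -5], "turn": [0, 0, 0]},
    {"translation": [0, 0, -25], "turn": [0, 0, 0]},
    {"translation": [0, 0, -60], "turn": [0, 0, 0]},
    {"translation": [0, 0, -90], "turn": [0, 0, 0]},
    {"translation": [0, 0, -110], "turn": [0, 0, 0]},
  ],
  claw=-0.5,
)

```text
clock: 17.22
position: [0.6357, 0.0233, 0.1223]
ee_rot: [3.131, 0.25, 0.004]
force: [1.2, -0.9, 0.6]
width: 0.747
```

```bash
python3 -c "
from h import *
s=arm.observe();print(s['position'],s['width']*92)
delta(.373,-.312,.12,0)"
```

```text
[0.63572452 0.02330849 0.1222831 ] 68.74917966303634
t 17.22 delta [-312.6  289.4    1.7] turn [ 0.    -0.003  0.159] joints [-0.58  0.63  0.71  1.71 -0.48  0.98  0.47]
```

Call:
jog_arm(
  commands=[
    {"translation": [-313, 289, 2], "turn": [0, 0, 0.16]},
    {"translation": [-313, 289, 2], "turn": [0, 0, 0.16]},
    {"translation": [-313, 289, 2], "turn": [0, 0, 0.16]},
    {"translation": [-313, 289, 2], "turn": [0, 0, 0.16]},
    {"translation": [-313, 289, 2], "turn": [0, 0, 0.16]},
    {"translation": [-313, 289, 2], "turn": [0, 0, 0.16]},
    {"translation": [-313, 289, 2], "turn": [0, 0, 0.16]},
    {"translation": [-313, 289, 2], "turn": [0, 0, 0.16]},
    {"translation": [-313, 289, 2], "turn": [0, 0, 0.16]},
    {"translation": [-313, 289, 2], "turn": [0, 0, 0.16]},
    {"translation": [-313, 289, 2], "turn": [0, 0, 0.16]},
    {"translation": [-313, 289, 2], "turn": [0, 0, 0.16]},
  ],
  claw=-1,
)

```text
clock: 18.22
position: [0.3692, -0.3145, 0.1179]
ee_rot: [3.14, -0.011, 0.001]
force: [0.3, 1.4, 0.4]
width: 0.999
```

```bash
python3 -c "
from h import *
look('bearing_a',.015)
print(arm.observe()['position'])
delta(.373,-.3125,.0055)"
```

```text
bearing_a 0.88 [291. 169.  66.  64.] centre [ 0.3728 -0.3116] hull c [ 0.373  -0.3111]
[ 0.37205351 -0.31112053  0.11732055]
t 18.32 delta [  0.9   1.4 111.8] turn [-0.    -0.001 -0.001] joints [-0.01  0.42  0.79  2.08 -0.42  0.8   1.04]
```

Call:
jog_arm(
  commands=[
    {"translation": [1, 1, 35], "turn": [0, 0, 0]},
    {"translation": [1, 1, 70], "turn": [0, 0, 0]},
    {"translation": [1, 1, 95], "turn": [0, 0, 0]},
    {"translation": [1, 1, 107], "turn": [0, 0, 0]},
    {"translation": [1, 1, 112], "turn": [0, 0, 0]},
    {"translation": [1, 1, 112], "turn": [0, 0, 0]},
  ],
)

```text
clock: 18.82
position: [0.3734, -0.3107, 0.0042]
ee_rot: [-3.14, -0.004, 0.002]
force: [0.2, 0.3, -0.3]
width: 0.999
```

Call:
jog_arm(
  commands=[
    {"translation": [0, 0, 0], "turn": [0, 0, 0]},
    {"translation": [0, 0, 0], "turn": [0, 0, 0]},
    {"translation": [0, 0, 0], "turn": [0, 0, 0]},
    {"translation": [0, 0, 0], "turn": [0, 0, 0]},
    {"translation": [0, 0, 0], "turn": [0, 0, 0]},
    {"translation": [0, 0, 0], "turn": [0, 0, 0]},
    {"translation": [0, 0, 0], "turn": [0, 0, 0]},
    {"translation": [0, 0, 0], "turn": [0, 0, 0]},
  ],
  claw=1,
)

```text
clock: 19.48
position: [0.3727, -0.3123, 0.0053]
ee_rot: [-3.141, 0.0, -0.0]
force: [-2.2, 0.7, 5.6]
width: 0.555
```

```bash
python3 -c "
from h import *
s=arm.observe();print(s['position'],s['width']*92)
delta(.6485,-.0565,.1,.16)"
```

```text
[ 0.37269641 -0.31230215  0.00534893] 51.027172077631036
t 19.48 delta [ 275.7 -255.9  -94.6] turn [-0.   -0.   -0.16] joints [ 0.16  0.6   0.59  2.16 -0.63  0.56  1.22]
```

Call:
jog_arm(
  commands=[
    {"translation": [0, 0, -40], "turn": [0, 0, 0]},
    {"translation": [0, 0, -80], "turn": [0, 0, 0]},
    {"translation": [27, -25, -95], "turn": [0, 0, -0.1]},
    {"translation": [54, -50, -95], "turn": [0, 0, -0.16]},
    {"translation": [81, -75, -95], "turn": [0, 0, -0.16]},
    {"translation": [108, -100, -95], "turn": [0, 0, -0.16]},
    {"translation": [135, -125, -95], "turn": [0, 0, -0.16]},
    {"translation": [162, -150, -95], "turn": [0, 0, -0.16]},
    {"translation": [189, -175, -95], "turn": [0, 0, -0.16]},
    {"translation": [216, -200, -95], "turn": [0, 0, -0.16]},
    {"translation": [246, -228, -95], "turn": [0, 0, -0.16]},
    {"translation": [276, -256, -95], "turn": [0, 0, -0.16]},
  ],
)

```text
clock: 20.48
position: [0.6497, -0.0547, 0.0998]
ee_rot: [-3.131, -0.25, 0.001]
force: [1.2, -1.2, -1.5]
width: 0.558
```

```bash
python3 -c "
from h import *
look('bearing_a',.019)
s=arm.observe();print(s['position'],s['width']*92)
delta(.6485,-.0565,.0100,.16)
cv2.imwrite('pics/w3.png',arm.get_image('wrist'))"
```

```text
bearing_a 0.87 [268. 207. 106. 106.] centre [ 0.6636 -0.0849] hull c [ 0.6576 -0.0634]
bearing_a 0.82 [280.  62.  75.  77.] centre [0.6422 0.031 ] hull c [0.6427 0.0344]
[ 0.65330421 -0.04788202  0.09881592] 51.14862398974418
t 20.58 delta [-6.4  7.9 88.8] turn [-0.003 -0.002  0.01 ] joints [-0.44  0.69  0.69  1.67 -0.51  0.97  0.61]
```

View pics/w3.png

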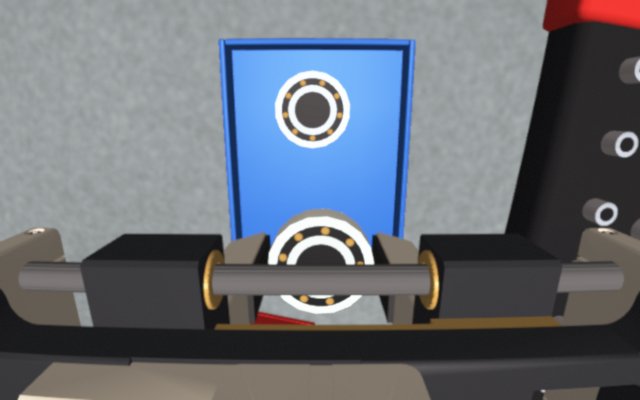

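The blue tray holds the first bearing flat and centred at (312,109), and the second hangs between the fingers at (321,262). Lowering it.

Call:
jog_arm(
  commands=[
    {"translation": [0, 0, 0], "turn": [0, 0, 0]},
    {"translation": [0, 0, 30], "turn": [0, 0, 0]},
    {"translation": [0, 0, 55], "turn": [0, 0, 0]},
    {"translation": [0, 0, 70], "turn": [0, 0, 0]},
    {"translation": [0, 0, 80], "turn": [0, 0, 0]},
    {"translation": [0, 0, 85], "turn": [0, 0, 0]},
    {"translation": [0, 0, 88], "turn": [0, 0, 0]},
    {"translation": [0, 0, 89], "turn": [0, 0, 0]},
    {"translation": [0, 0, 89], "turn": [0, 0, 0]},
  ],
)

```text
clock: 21.38
position: [0.6493, -0.0567, 0.0119]
ee_rot: [3.131, 0.25, 0.002]
force: [-0.4, -0.8, -1.3]
width: 0.556
```

Call:
jog_arm(
  commands=[
    {"translation": [0, 0, 0.5], "turn": [0, 0, 0]},
    {"translation": [0, 0, 1], "turn": [0, 0, 0]},
  ],
)

```text
clock: 21.55
position: [0.6494, -0.0564, 0.011]
ee_rot: [3.131, 0.251, 0.002]
force: [0.3, 0.1, -1.4]
width: 0.559
```

Call:
jog_arm(
  commands=[
    {"translation": [0, 0, 1], "turn": [0, 0, 0]},
    {"translation": [0, 0, 1.5], "turn": [0, 0, 0]},
    {"translation": [0, 0, 1.5], "turn": [0, 0, 0]},
  ],
)

```text
clock: 21.8
position: [0.6493, -0.0563, 0.0095]
ee_rot: [-3.131, -0.251, -0.001]
force: [-1.1, 0.6, 4.5]
width: 0.555
```

Call:
jog_arm(
  commands=[
    {"translation": [0, 0, 0], "turn": [0, 0, 0]},
    {"translation": [0, 0, 0], "turn": [0, 0, 0]},
    {"translation": [0, 0, 0], "turn": [0, 0, 0]},
    {"translation": [0, 0, -5], "turn": [0, 0, 0]},
    {"translation": [0, 0, -25], "turn": [0, 0, 0]},
    {"translation": [0, 0, -60], "turn": [0, 0, 0]},
    {"translation": [0, 0, -95], "turn": [0, 0, 0]},
    {"translation": [0, 0, -130], "turn": [0, 0, 0]},
  ],
  claw=-0.5,
)

```text
clock: 22.47
position: [0.6484, -0.0566, 0.1402]
ee_rot: [3.131, 0.25, -0.001]
force: [1.9, -0.8, -0.6]
width: 0.748
```

```bash
python3 -c "
from h import *
s=arm.observe();print(s['position'],s['width']*92)
delta(.4,.11,.18,0)"
```

```text
[ 0.64840861 -0.05658728  0.14020986] 68.82429036228203
t 22.47 delta [-218.8 -203.9  -39.7] turn [0.    0.001 0.159] joints [-0.45  0.64  0.73  1.65 -0.48  1.04  0.59]
```

Call:
jog_arm(
  commands=[
    {"translation": [-219, -204, -40], "turn": [0, 0, 0.16]},
    {"translation": [-219, -204, -40], "turn": [0, 0, 0.16]},
    {"translation": [-219, -204, -40], "turn": [0, 0, 0.16]},
    {"translation": [-219, -204, -40], "turn": [0, 0, 0.16]},
    {"translation": [-219, -204, -40], "turn": [0, 0, 0.16]},
    {"translation": [-219, -204, -40], "turn": [0, 0, 0.16]},
    {"translation": [-219, -204, -40], "turn": [0, 0, 0.16]},
    {"translation": [-219, -204, -40], "turn": [0, 0, 0.16]},
    {"translation": [-219, -204, -40], "turn": [0, 0, 0.16]},
    {"translation": [-219, -204, -40], "turn": [0, 0, 0.16]},
    {"translation": [-219, -204, -40], "turn": [0, 0, 0.16]},
  ],
  claw=-1,
)

```text
clock: 23.38
position: [0.4012, 0.1099, 0.1791]
ee_rot: [-3.141, 0.001, -0.002]
force: [0.1, -1.3, -0.2]
width: 0.999
```

```bash
python3 -c "
from h import *
cv2.imwrite('pics/w4.png',arm.get_image('wrist'));i=arm.camera_info('wrist')
look('piston',.048)
for r in arm.landmark_of('wrist','piston'): print(r['confidence'],r['at'],ray('wrist',r['at'],0)[:2])
s=arm.observe();print(s['position'],s['width']*92)
delta(.396,.1775,.015,0)"
```

```text
piston 0.83 [277.  80.  68.  66.] centre [0.395  0.1777] hull c [0.3911 0.1757]
0.86 [312.8, 114.4] [0.39433661 0.17610783]
[0.40099473 0.10917181 0.17863541] 92.42070022330306
t 23.58 delta [ -5.2 -68.5 163.6] turn [ 0.001 -0.    -0.003] joints [-1.22  0.19  0.98  2.17 -0.2   0.88 -0.12]
```

View pics/w4.png

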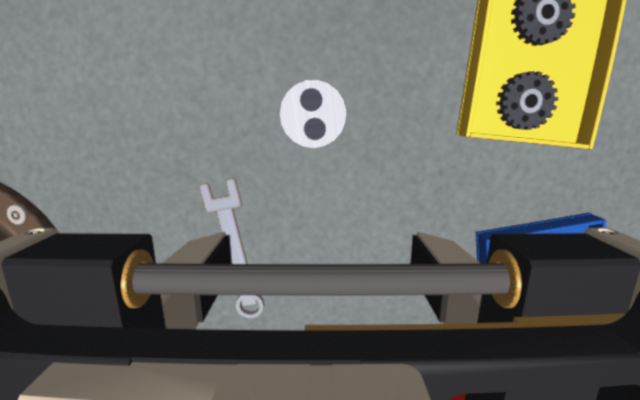

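The piston crown is at (313,114), and both gears lie flat and apart in the yellow tray at (545,14) and (529,101).

Call:
jog_arm(
  commands=[
    {"translation": [-6, -40, 20], "turn": [0, 0, 0]},
    {"translation": [-6, -68, 50], "turn": [0, 0, 0]},
    {"translation": [-6, -68, 80], "turn": [0, 0, 0]},
    {"translation": [-6, -68, 90], "turn": [0, 0, 0]},
    {"translation": [-6, -68, 120], "turn": [0, 0, 0]},
    {"translation": [-6, -68, 145], "turn": [0, 0, 0]},
    {"translation": [-6, -68, 160], "turn": [0, 0, 0]},
    {"translation": [-6, -68, 168], "turn": [0, 0, 0]},
    {"translation": [-6, -68, 168], "turn": [0, 0, 0]},
  ],
)

```text
clock: 24.33
position: [0.3942, 0.1766, 0.01]
ee_rot: [3.14, -0.004, -0.002]
force: [0.4, -0.3, -0.0]
width: 1.002
```

Call:
jog_arm(
  commands=[
    {"translation": [0, 0, 0], "turn": [0, 0, 0]},
    {"translation": [0, 0, 0], "turn": [0, 0, 0]},
    {"translation": [0, 0, 0], "turn": [0, 0, 0]},
    {"translation": [0, 0, 0], "turn": [0, 0, 0]},
    {"translation": [0, 0, 0], "turn": [0, 0, 0]},
    {"translation": [0, 0, 0], "turn": [0, 0, 0]},
    {"translation": [0, 0, 0], "turn": [0, 0, 0]},
    {"translation": [0, 0, 0], "turn": [0, 0, 0]},
  ],
  claw=1,
)

```text
clock: 25.0
position: [0.3943, 0.1785, 0.011]
ee_rot: [-3.141, -0.0, -0.001]
force: [-1.1, 0.3, 7.6]
width: 0.607
```

```bash
python3 -c "
from h import *
s=arm.observe();print(s['position'],s['width']*92)
delta(.596,-.235,.12,-.05)"
```

```text
[0.39431081 0.17849922 0.01101147] 55.83271492558019
t 25.0 delta [ 201.7  413.5 -109.2] turn [-0.001 -0.     0.05 ] joints [-1.    0.54  0.61  2.28 -0.66  0.5   0.13]
```

Call:
jog_arm(
  commands=[
    {"translation": [0, 0, -40], "turn": [0, 0, 0]},
    {"translation": [0, 0, -80], "turn": [0, 0, 0]},
    {"translation": [15, 32, -105], "turn": [0, 0, 0.02]},
    {"translation": [32, 66, -105], "turn": [0, 0, 0.05]},
    {"translation": [49, 100, -105], "turn": [0, 0, 0.05]},
    {"translation": [66, 135, -105], "turn": [0, 0, 0.05]},
    {"translation": [83, 170, -105], "turn": [0, 0, 0.05]},
    {"translation": [100, 205, -105], "turn": [0, 0, 0.05]},
    {"translation": [117, 240, -105], "turn": [0, 0, 0.05]},
    {"translation": [134, 275, -105], "turn": [0, 0, 0.05]},
    {"translation": [151, 310, -105], "turn": [0, 0, 0.05]},
    {"translation": [168, 345, -105], "turn": [0, 0, 0.05]},
  ],
)

```text
clock: 26.0
position: [0.5623, -0.1684, 0.1153]
ee_rot: [-3.14, 0.078, 0.001]
force: [0.8, 1.4, -0.9]
width: 0.606
```

Call:
jog_arm(
  commands=[
    {"translation": [15, 33, 0], "turn": [0, 0, 0]},
    {"translation": [34, 68, 0], "turn": [0, 0, 0]},
    {"translation": [34, 68, 0], "turn": [0, 0, 0]},
    {"translation": [34, 68, 0], "turn": [0, 0, 0]},
  ],
)

```text
clock: 26.33
position: [0.5921, -0.2396, 0.1152]
ee_rot: [3.139, -0.085, -0.001]
force: [0.2, 2.0, -2.3]
width: 0.601
```

```bash
python3 -c "
from h import *
s=arm.observe();print(s['position'],s['width']*92)
delta(.596,-.235,.016,-.05)"
```

```text
[ 0.5920995  -0.23964333  0.11521327] 55.29222398671286
t 26.33 delta [ 3.7 -5.  99.2] turn [ 0.002  0.001 -0.004] joints [-0.17  0.66  0.75  1.7  -0.52  0.99  0.71]
```

Call:
jog_arm(
  commands=[
    {"translation": [2, -2, 10], "turn": [0, 0, 0]},
    {"translation": [2, -2, 40], "turn": [0, 0, 0]},
    {"translation": [2, -2, 65], "turn": [0, 0, 0]},
    {"translation": [2, -2, 80], "turn": [0, 0, 0]},
    {"translation": [2, -2, 90], "turn": [0, 0, 0]},
    {"translation": [2, -2, 95], "turn": [0, 0, 0]},
    {"translation": [2, -2, 98], "turn": [0, 0, 0]},
    {"translation": [2, -2, 99], "turn": [0, 0, 0]},
    {"translation": [2, -2, 99], "turn": [0, 0, 0]},
  ],
)

```text
clock: 27.08
position: [0.5953, -0.2344, 0.0173]
ee_rot: [3.14, -0.078, 0.002]
force: [0.3, -0.4, -1.8]
width: 0.608
```

Call:
jog_arm(
  commands=[
    {"translation": [0, 0, 0.5], "turn": [0, 0, 0]},
    {"translation": [0, 0, 1], "turn": [0, 0, 0]},
  ],
)

```text
clock: 27.25
position: [0.5953, -0.2347, 0.0165]
ee_rot: [3.14, -0.079, 0.002]
force: [0.5, -0.9, -1.9]
width: 0.608
```

Call:
jog_arm(
  commands=[
    {"translation": [0, 0, 1], "turn": [0, 0, 0]},
    {"translation": [0, 0, 2], "turn": [0, 0, 0]},
    {"translation": [0, 0, 2], "turn": [0, 0, 0]},
  ],
)

```text
clock: 27.5
position: [0.5952, -0.2347, 0.0151]
ee_rot: [-3.14, 0.079, -0.002]
force: [-3.2, 2.9, 11.9]
width: 0.604
```

Contact. Releasing and rising well clear.

Call:
jog_arm(
  commands=[
    {"translation": [0, 0, 0], "turn": [0, 0, 0]},
    {"translation": [0, 0, 0], "turn": [0, 0, 0]},
    {"translation": [0, 0, 0], "turn": [0, 0, 0]},
    {"translation": [0, 0, -5], "turn": [0, 0, 0]},
    {"translation": [0, 0, -20], "turn": [0, 0, 0]},
    {"translation": [0, 0, -50], "turn": [0, 0, 0]},
    {"translation": [0, 0, -90], "turn": [0, 0, 0]},
    {"translation": [0, 0, -130], "turn": [0, 0, 0]},
    {"translation": [-60, 0, -170], "turn": [0, 0, 0]},
    {"translation": [-100, 0, -200], "turn": [0, 0, 0]},
    {"translation": [-140, 0, -200], "turn": [0, 0, 0]},
    {"translation": [-140, 0, -200], "turn": [0, 0, 0]},
  ],
  claw=-0.5,
)

```text
clock: 28.5
position: [0.4527, -0.2281, 0.2149]
ee_rot: [-3.14, 0.08, -0.002]
force: [0.6, -0.1, 0.8]
width: 0.751
```

```bash
python3 -c "
from h import *
a=arm.get_image('top');b=arm.get_image('side')
cv2.imwrite('pics/end.png',np.vstack([cv2.resize(a[80:300,120:520],(800,440))]))
cv2.imwrite('pics/ends.png',b)
look('socket',.046,'top');look('piston',.052,'top');look('gear_a',.018,'top');look('bearing_a',.019,'top')
print(arm.observe()['clock'],arm.observe()['force'])"
```

```text
socket 0.52 [236. 228.  14.   8.] centre [0.3682 0.2989] hull c [0.3684 0.2994]
piston 0.56 [416. 141.  22.  18.] centre [ 0.5906 -0.2311] hull c [ 0.5882 -0.2312]
gear_a 0.5 [246. 141.  19.  15.] centre [0.6054 0.269 ] hull c [0.605  0.2629]
gear_a 0.49 [269. 143.  20.  17.] centre [0.5962 0.1921] hull c [0.5978 0.1892]
bearing_a 0.65 [318. 110.  66.  52.] centre [ 0.6432 -0.0152] hull c [ 0.643  -0.0173]
bearing_a 0.57 [329. 125.  18.  22.] centre [0.6348 0.0216] hull c [0.6302 0.0237]
bearing_a 0.48 [357. 124.  20.  16.] centre [ 0.6468 -0.0591] hull c [ 0.6445 -0.0646]
29.0 [ 0.1957668  -0.0506362  -0.22155626]
```

View pics/end.png

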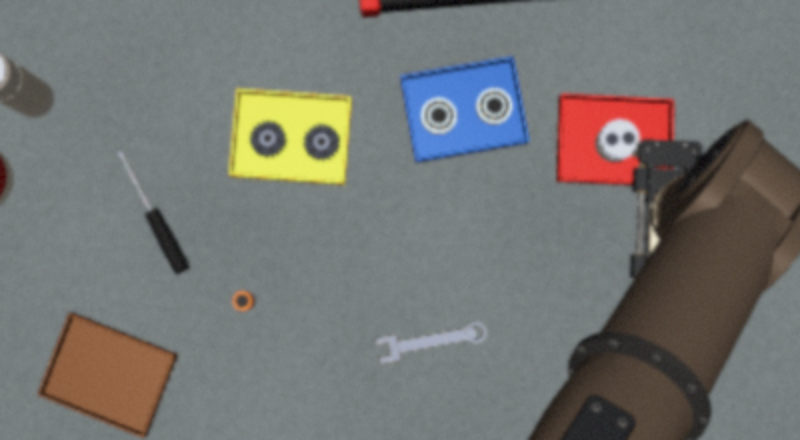

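View pics/ends.png

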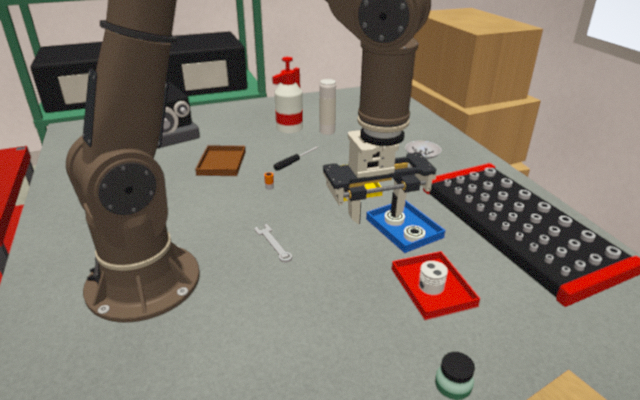

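The top view shows both gears flat in yellow at (268,138) and (321,141), both bearings flat in blue at (439,115) and (494,105), and the piston in red at (619,139). The side view shows the piston upright at (432,277) and the socket standing at (269,180).

```bash
python3 -c "
from cell import arm
print(arm.sign_off())"
```

```text
the job is handed in; nothing more can be done
None
```

All five parts are sorted and the job is handed in: gears in the yellow tray, then bearings in the blue, then the piston in the red. It took about 29 s of the 115 s allowed. Each part was lowered until the force reading showed contact with the tray floor (at most about 17 N), then released.

- **Trays:** the final top view shows the two gears side by side in yellow and the two bearings side by side in blue. All four look flat, and nothing is stacked or leaning.
- **Piston:** the side view shows it standing crown up in the red tray.
- **Socket:** it is still standing and measures at about (0.368, 0.299), within 1–2 mm of where it started.
- **Robot:** the gripper was well clear of everything and the wrist force was near zero at hand-in.
- **Disagreements:** in the last check the network also reported the whole blue tray as a "bearing", which I discounted against the picture. Measured part positions matched where I put them to within about 5 mm.

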